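# Seat a specimen cup in the V-stop of a reader dock

### The job

Load the specimen cup into the reader dock: stand it upright on the dock's plate in the wide mouth between the two converging rails, then push it along the rails, through the two sprung jaws, until it sits fully home in the V-stop and stays there by itself. Push gently: feel for the stop and do not ram the cup into it, keep the cup upright, and leave the other things on the bench where they are.

Things in the scene. Friction and masses are not known exactly. Their poses are not given: they have to be found in the camera images.
- cup_mid (a point): Centre of the specimen cup (26.5 mm above its underside), z up its axis. Loose, upright on the bench, 53 mm tall, about 60 g: white tapered body under 38 mm across and a fixed screw cap, 43 mm in diameter, over the top 13 mm. The cap stands proud, so rails, jaws, V and a pushing finger all bear on the cap.
- dock: Reader dock, fixed; place and yaw vary. Origin: on its centre line, underside (bench level). x = pushing direction, from the open mouth to the V-stop; y across; z up. Smooth metal base plate, x -135 to +145 mm, 170 mm wide, top 6 mm above the bench; the cup slides easily on it, so it may drift sideways until a rail guides it. The jaws centre it in the end.
- rail_mouth (a point): Point on the plate's top (6 mm up), on the centre line at dock x = -120 mm, where the two white upright rails begin, inner faces 132 mm apart. They converge straight to 54 mm apart at point rail_end. Rails are 8 mm thick, their tops 58 mm above the bench. Axes as the dock's.
- rail_end (a point): Point on the plate's top, centre line, dock x = +5 mm: far end of the rails. Behind it the white V-stop is clamped to the plate, where VARIES AND IS NOT MEASURED: the axis of a fully seated cup lies on the centre line 40 to 80 mm beyond this point. V-stop: flared entry 66 mm wide, 33 mm before the seated axis, then a channel 45 mm wide, then a 90 degree V as high as the rails.
- near_seat (a point): Point on the plate's top, centre line, dock x = +45 mm: nearest possible seated axis (the real one is 0 to 40 mm further). 5 mm before the seated axis two upright steel roller jaws, 10 mm thick, are sprung together (gap 36 mm). Pushing the cap past them takes 4 to 8 N; they then draw it home and hold it; more push bears on the stiff V. Reader head over the far half of the seat: 69 to 83 mm above the bench.
- seat_pin (a joint): Travel of the spring pin in the middle of the V (m): 0 with no cup, grows as the cap presses it back along the dock's x; about 0.004 when the cup is fully home. Its spring is weak (under 1 N).
- cushion (a joint): How far the V is pressed back on its stiff overload spring (m): 0 with no load, 12 N for each millimetre along the dock's x. With the cup home and let go it reads under 0.001. The cup is rammed, and may crack, when it is pressed back by more than 0.0025 (about 30 N).
- decapper: Bystander: tube decapper, a waisted upright cylinder 35 mm in diameter, 70 mm tall, between the cup and the dock near the front edge. Origin: centre of its underside.
- wipe_pack: Bystander: soft-looking pack of wipes, 112 x 75 x 41 mm, right of the cup. Origin: centre of its underside.
- label_roll: Bystander: roll of labels lying flat, 66 mm in diameter, 28 mm high, beyond the dock's right rear. Origin: centre of its underside.
Things that resemble listed ones, but are neither listed nor needed, are in the scene too. Several things look just like the part that bears cup_mid: the one meant starts farthest to the robot's right.

How it is judged:
By the outcome, as a careful person would: the job done as asked, in the order asked, and still so for the second after the job is handed in, with the robot touching nothing.
It also fails if it takes over 64 s, if anything falls off the work surface, if the arm or the gripper's body presses on something with over 40 N, if the wrist force passes 120 N, or if a joint passes its speed limit or range.

### The arm

A 6-joint arm with a two-finger parallel gripper is mounted at the origin on a cart in front of the work surface, level with it; the furniture and walls round the work are solid. World frame = base frame: x ahead of the robot, y to its left, z up, the work surface at z = 0. Lengths are in m, angles in degrees, forces in N, time in s.
With the tool pointing down it reaches from about 0.3 to 0.75 m from the base axis. Payload 8.5 kg.
Tool frame: the origin (TCP) lies between the finger pads; the fingertips stand 19 mm ahead of it and the grasp point (between the pads) is the TCP; z points along the fingers, y is the line along which they close (so a half turn about z gives the same grasp; the last joint's range is limited). The gripper opens to 85 mm and grips with 20 to 120 N. Pads are 22 mm wide; open, the fingers measure 114 mm over their backs; the gripper's body (76 mm by 85 mm) begins 54 mm behind the grasp point. The pads swing forward as they close: fully open they stand 13 mm farther back than shut.
Start: joints at [56.591, 21.807, 74.336, -0, 83.858, -12.336], TCP at [0.198, 0.513, 0.25] pointing down, gripper open.
Joint ranges: [-178.18, 178.18], [-50.72, 133.34], [12.68, 142.11], [-81.47, 261.47], [9.98, 163.14], [-165.26, 165.26]. Speed limits (degrees/s): [136.94, 136.94, 180, 180, 180, 180].

### API

Orientations are given as a 3x3 rotation matrix whose columns are the frame's x, y, z axes.
In Python, from rig import env, optics gives the robot as it stands.
- The arm moves only by the tool arm_command, never from a script. Its argument "commands" is one flat list of numbers, 7 for each row, row after row: the closure, from -1 (fully open) to 1 (shut), so that 0 is half open, then the shift along the tool's x, y, z as a fraction of full scale, then the turn, a rotation vector about the tool's x, y, z as a fraction of full scale. A call has 1 to 12 rows; each row is the pose to reach, as a shift and turn from the pose commanded when the call began, along the tool's axes at that moment; what a row does not reach only later rows make up. Full scale, the value 1, is 500 mm for a shift and 120 degrees for a turn. A row lasts 1/12 s, in which the tool goes at most 41.7 mm and 7.16 degrees, less where a joint would pass 70% of its speed; a pose out of reach is approached as far as the arm can. A call with a number of a shift or a turn outside -1 to 1 is refused whole. A call with a gripper value outside its range is refused whole. The fingers move at their own pace and stop on an object; "newtons" is the grip in N (left out, the last holds). Time passes only in rows, so rows that repeat a pose let the fingers close. It gives the time, the measured TCP pose, the force, the opening and the grip force at its end, in the units of the state.
- env.observe(): the state, without advancing time (a new reading comes with each control period).
- optics.get_image(name): name is "scene" or "top" or "wrist"; returns a dict with "image" (480x640x3 uint8, red, green, blue), "intrinsics" (3x3 intrinsics, pixels), "origin" and "orientation" of the camera in the world; the wrist camera has in their place "tool_from_camera" (4x4, takes a point from camera to tool coordinates, whose origin is the TCP and whose axes are the flange's). Camera axes: x right, y down, z forward; pixel columns grow to the right and rows downward; lengths in m; the calibration is good to about 2 mm. A picture is of the moment at which its call begins: read the wrist's pose just before it. There is no depth.
- env.close_job(): hands the job in; it is judged then, once.
The state is a dict: "time_s": time; "q": joint angles; "qvel": joint speeds; "joint_efforts": joint torques, N m; "position": TCP position; "tool_rot": TCP orientation; "ft_force": force on the tool from outside, world axes, zero at the start; "wrist_torque": the same for the moment, N m; "grip_width": finger opening in m; "gripper_force": force on a finger pad.
Only numpy, scipy, OpenCV 4.12 (cv2) and the standard library are available. Lean on these libraries where they do the work, as an engineer would, in place of code of your own. Each camera call takes 0.05 s, during which the arm holds its last target. There are 200 camera calls.

## Working session

There is one attempt and no reset: what is moved stays moved. The work goes in short steps, Python scripts to look and compute and a tool call to move; the robot and the scene stay as the last step left them, time stands still between calls to the robot, and variables do not carry over. Pictures are saved under pics/ and viewed, at most 10 in all, crops included, and the job is handed in when it is done.

Besides the shell and the picture viewer there is one more tool, called after "Emit:" as name(argument=value, ...), one argument or row to a line, values as JSON. arm_command: Moves the arm, as the interface text tells. Shift numbers are shares of 500 mm and turn numbers shares of 120 degrees, none past 1 either way. Its arguments: {"type":"object","properties":{"commands":{"type":"array","items":{"type":"number"}},"newtons":{"type":"number"}},"required":["commands"]}

```bash
mkdir -p pics; cat > h.py <<'E'
import numpy as np, cv2
from rig import env, optics
def snap(n,fn):
    s=env.observe(); r=optics.get_image(n); cv2.imwrite('pics/'+fn,r['image'][:,:,::-1])
    K=np.array(r['intrinsics'])
    if n=='wrist':
        T=np.array(r['tool_from_camera']); R=np.array(s['tool_rot']).reshape(3,3)
        Rc=R@T[:3,:3]; o=R@T[:3,3]+np.array(s['position'])
    else: Rc=np.array(r['orientation']).reshape(3,3); o=np.array(r['origin'])
    np.savez('pics/'+fn+'.npz',K=K,R=Rc,o=o); return r['image']
def px(fn,u,v,z):
    c=np.load('pics/'+fn+'.npz'); d=c['R']@np.linalg.inv(c['K'])@[u,v,1]
    return c['o']+d*(z-c['o'][2])/d[2]
def proj(fn,p):
    c=np.load('pics/'+fn+'.npz'); q=c['K']@(c['R'].T@(np.array(p)-c['o'])); return q[:2]/q[2]
E
python3 - <<'E'
from h import *
for n in('top','scene'):
    snap(n,n+'1.png'); c=np.load(f'pics/{n}1.png.npz'); print(n,c['o'],c['R'].round(3).tolist(),c['K'].tolist())
s=env.observe();print(s['time_s'],s['position'],s['tool_rot'],s['ft_force'],s['grip_width'])
E
```

```text
top [0.36586684 0.01016259 1.24383094] [[-0.003, -0.993, 0.121], [-0.999, 0.006, 0.031], [-0.032, -0.12, -0.992]] [[495.48260254363913, 0.0, 327.97678432731374], [0.0, 495.48260254363913, 234.9309530492753], [0.0, 0.0, 1.0]]
scene [-4.68840889e-04 -5.54361832e-01  6.62543807e-01] [[0.756, -0.407, 0.513], [-0.655, -0.459, 0.6], [-0.009, -0.789, -0.614]] [[485.6729642184977, 0.0, 322.1841043782586], [0.0, 485.6729642184977, 239.59989482618678], [0.0, 0.0, 1.0]]
0.1 [0.19762385 0.51301927 0.24978802] [[-9.33131705e-01  3.59534011e-01 -7.18591146e-04]
 [ 3.59534612e-01  9.33131152e-01 -1.05688874e-03]
 [ 2.90552336e-04 -1.24457478e-03 -9.99999183e-01]] [-0.47962912  0.213336   -0.93219245] 0.08561620126109211
```

View pics/top1.png

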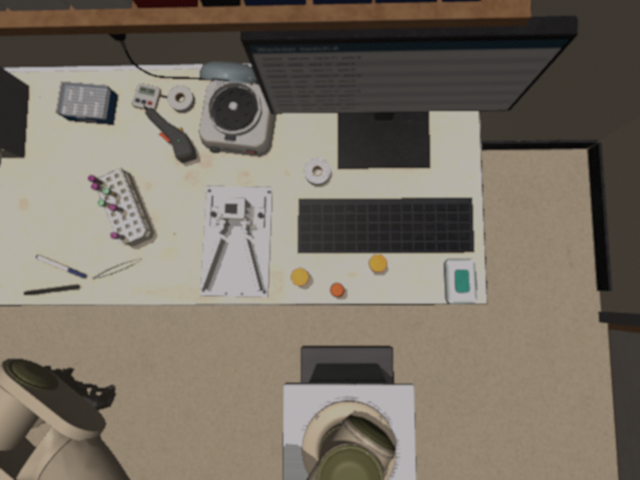

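View pics/scene1.png

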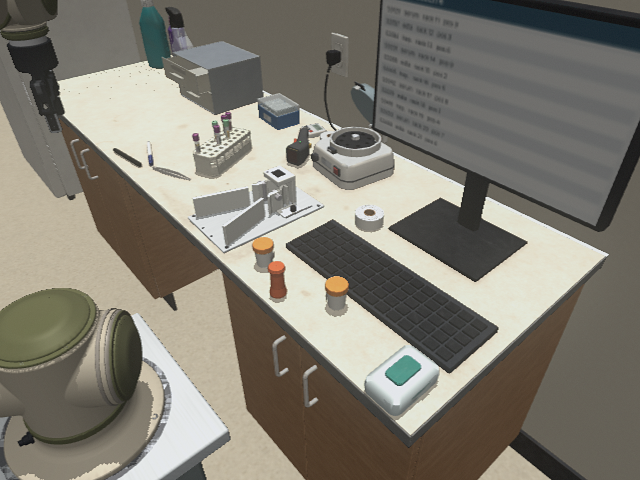

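The top view shows two orange-capped cups, at (300,277) and (378,264), and the red decapper at (337,290). By the description the cup I want is the one farthest right, at (378,264), which is (337,290) in the scene view. The dock plate corners are at about (207,186), (271,187), (268,296) and (202,295), with the mouth toward the robot.

```bash
python3 - <<'E'
from h import *
im=cv2.imread('pics/top1.png')
hsv=cv2.cvtColor(im,cv2.COLOR_BGR2HSV); m=cv2.inRange(hsv,(5,120,90),(25,255,255)); m[:250]=0;m[300:]=0
n,l,st,ce=cv2.connectedComponentsWithStats(m)
for i in range(1,n):
    if st[i][4]>40: print('top',st[i],ce[i],px('top1.png',*ce[i],.053))
print('scene cup', px('scene1.png',337,285,.053), px('scene1.png',263,244,.053),'decap',px('top1.png',337,289,.07))
for c in [(207,186),(271,187),(268,296),(202,295)]: print('corner',px('top1.png',*c,.006))
a=cv2.resize(im[175:305,190:290],None,fx=4.5,fy=4.5,interpolation=2)
b=cv2.imread('pics/scene1.png')
b=cv2.resize(b[220:320,230:370],None,fx=2.4,fy=2.4,interpolation=2)
o=np.zeros((600,800,3),np.uint8); o[:a.shape[0],:a.shape[1]]=a; o[:b.shape[0],455:455+b.shape[1]]=b
cv2.imwrite('pics/crop1.png',o)
E
```

```text
top [370 255  17  17 228] [377.62280702 263.05701754] [ 0.44182924 -0.07135439  0.053     ]
top [292 269  17  17 221] [299.78280543 276.73755656] [0.40980497 0.11559522 0.053     ]
top [331 283  13  14 133] [336.86466165 289.81954887] [0.37831787 0.02667671 0.053     ]
scene cup [ 0.44087584 -0.07855203  0.053     ] [0.40984789 0.10984158 0.053     ] decap [0.38005767 0.02611326 0.07      ]
corner [0.64482644 0.35964269 0.006     ]
corner [0.64063658 0.19452595 0.006     ]
corner [0.36400018 0.19887662 0.006     ]
corner [0.36689063 0.36471087 0.006     ]
```

View pics/crop1.png

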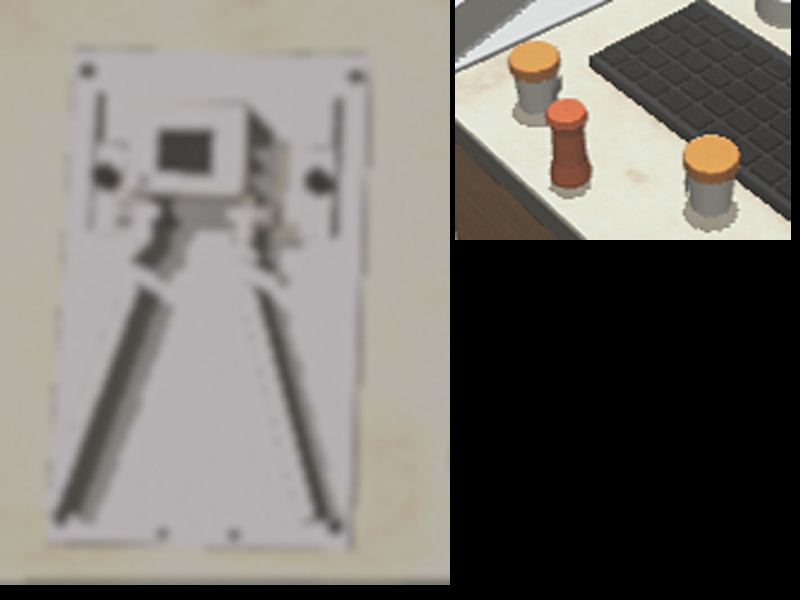

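The crop shows two cups: the left one is partly behind the red decapper, and the right one at scene (337,290) is next to the keyboard. Top and scene measurements put the right one at about (0.442, -0.073), so I choose it. The dock's centre line runs from (0.365, 0.282) at the front to (0.643, 0.277) at the rear, with yaw about -1°, and the measured 277 mm fits the stated 280 mm. The first move goes above the cup.

```bash
cat >> h.py <<'E'
from scipy.spatial.transform import Rotation as Rn
def go(p,ang=179.):
    s=env.observe(); R=np.array(s['tool_rot']).reshape(3,3); a=np.radians(ang)
    x=np.array([np.cos(a),np.sin(a),0]); z=np.array([0,0,-1.]); G=np.c_[x,np.cross(z,x),z]
    print('pos',np.round(s['position'],4),'shift',(R.T@(np.array(p)-s['position'])/.5).round(4),'turn',(Rn.from_matrix(R.T@G).as_rotvec(degrees=True)/120).round(4))
E
python3 -c "
from h import *
go([.442,-.073,.2])"
```

```text
pos [0.1976 0.513  0.2498] shift [-0.8775 -0.9178  0.1005] turn [-0.0006 -0.0002 -0.1673]
```

Emit:
arm_command(
  commands=[-1,-0.878,-0.918,0.1,0,0,-0.167,-1,-0.878,-0.918,0.1,0,0,-0.167,-1,-0.878,-0.918,0.1,0,0,-0.167,-1,-0.878,-0.918,0.1,0,0,-0.167,-1,-0.878,-0.918,0.1,0,0,-0.167,-1,-0.878,-0.918,0.1,0,0,-0.167,-1,-0.878,-0.918,0.1,0,0,-0.167,-1,-0.878,-0.918,0.1,0,0,-0.167,-1,-0.878,-0.918,0.1,0,0,-0.167,-1,-0.878,-0.918,0.1,0,0,-0.167,-1,-0.878,-0.918,0.1,0,0,-0.167,-1,-0.878,-0.918,0.1,0,0,-0.167],
)

```text
time_s: 1.1
position: [0.3869, 0.0585, 0.2116]
tool_rot: [[-1.0, 0.018, -0.0], [0.018, 1.0, 0.0], [0.0, 0.0, -1.0]]
ft_force: [1.3, 0.6, 0.1]
grip_width: 0.0857
gripper_force: 0.0
```

```bash
python3 -c "
from h import *
go([.442,-.073,.2])"
```

```text
pos [0.3869 0.0585 0.2116] shift [-0.1151 -0.2609  0.0232] turn [ 0.     -0.     -0.0004]
```

Emit:
arm_command(
  commands=[-1,-0.115,-0.26,0.023,0,0,0,-1,-0.115,-0.26,0.023,0,0,0,-1,-0.115,-0.26,0.023,0,0,0,-1,-0.115,-0.26,0.023,0,0,0,-1,-0.115,-0.26,0.023,0,0,0,-1,-0.115,-0.26,0.023,0,0,0],
)

```text
time_s: 1.6
position: [0.4417, -0.0709, 0.1997]
tool_rot: [[-1.0, 0.02, -0.001], [0.02, 1.0, 0.001], [0.001, 0.001, -1.0]]
ft_force: [-0.7, 0.3, -0.2]
grip_width: 0.0858
gripper_force: 0.0
```

```bash
python3 - <<'E'
from h import *
snap('wrist','w1.png'); c=np.load('pics/w1.png.npz'); print(c['o'],c['R'].round(2).tolist(),proj('w1.png',[.442,-.073,.053]))
im=cv2.imread('pics/w1.png')
m=cv2.inRange(cv2.cvtColor(im,cv2.COLOR_BGR2HSV),(5,120,90),(25,255,255))
n,l,st,ce=cv2.connectedComponentsWithStats(m)
for i in range(1,n):
    if st[i][4]>300:
        q=(l==i).nonzero(); (u,v),r=cv2.minEnclosingCircle(np.c_[q[1],q[0]].astype(np.float32))
        print(st[i],(u,v,r),px('w1.png',u,v,.05),px('w1.png',u+r,v,.05))
go([.442,-.073,.1])
E
```

```text
[ 0.36725338 -0.06991705  0.32370547] [[0.02, 0.96, 0.29], [1.0, -0.02, -0.01], [0.0, 0.29, -0.96]] [315.70437007 225.01905243]
[ 421  102   80   55 2895] (460.56329345703125, 126.5, 39.59181213378906) [0.37842095 0.02235792 0.05      ] [0.37892645 0.04804741 0.05      ]
[ 563  141   68   65 3431] (597.0, 174.5, 36.458980560302734) [0.41140903 0.11653796 0.05      ] [0.4118927  0.14102325 0.05      ]
[ 285  193   62   63 3015] (315.6089172363281, 224.31683349609375, 31.52419090270996) [ 0.44232029 -0.07308968  0.05      ] [ 0.4427555  -0.05115161  0.05      ]
pos [ 0.4414 -0.07    0.2   ] shift [-0.0014 -0.0061  0.1999] turn [ 0.0003 -0.0005 -0.0005]
```

View pics/w1.png

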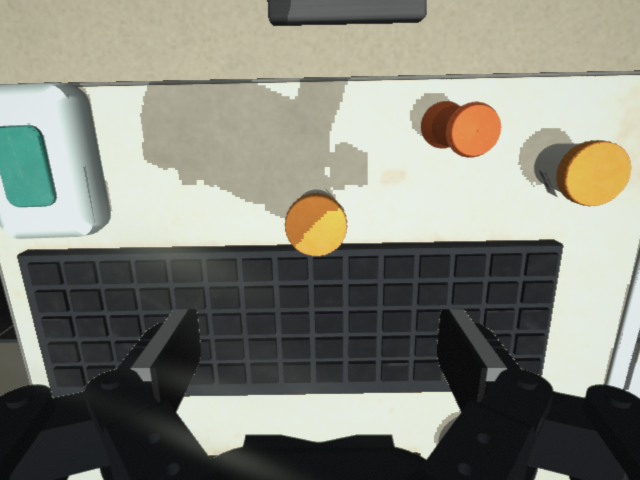

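The wrist view shows the cap at (316,224) with a 31 px radius, which gives 21.9 mm at (0.4423, -0.0731). That matches the cup. The decapper at (461,127) and the other cup at (597,174) are clear of the fingers, so I descend and grip.

Emit:
arm_command(
  commands=[-1,-0.002,-0.005,0.08,0,0,0,-1,-0.002,-0.005,0.16,0,0,0,-1,-0.002,-0.005,0.24,0,0,0,-1,-0.002,-0.005,0.29,0,0,0,-1,-0.002,-0.005,0.315,0,0,0,-1,-0.002,-0.005,0.315,0,0,0,0.3,-0.002,-0.005,0.315,0,0,0,0.3,-0.002,-0.005,0.315,0,0,0,0.3,-0.002,-0.005,0.315,0,0,0,0.3,-0.002,-0.005,0.315,0,0,0,0.3,-0.002,-0.005,0.315,0,0,0,0.3,-0.002,-0.005,0.315,0,0,0],
  newtons=25,
)

```text
time_s: 2.65
position: [0.4434, -0.073, 0.0439]
tool_rot: [[-1.0, 0.018, 0.002], [0.018, 1.0, -0.001], [-0.002, -0.001, -1.0]]
ft_force: [-0.6, 1.1, 8.3]
grip_width: 0.0418
gripper_force: 24.3
```

Emit:
arm_command(
  commands=[0.3,0,0,-0.05,0,0,0,0.3,0,0,-0.13,0,0,0,0.3,0,0,-0.21,0,0,0,0.3,0.03,0.1,-0.21,0,0,0,0.3,0.05,0.18,-0.21,0,0,0,0.3,0.05,0.26,-0.21,0,0,0,0.3,0.05,0.34,-0.21,0,0,0,0.3,0.05,0.42,-0.21,0,0,0,0.3,0.05,0.5,-0.21,0,0,0,0.3,0.05,0.58,-0.21,0,0,0,0.3,0.05,0.64,-0.21,0,0,0,0.3,0.05,0.68,-0.21,0,0,0],
)

```text
time_s: 3.65
position: [0.4234, 0.2705, 0.1484]
tool_rot: [[-1.0, 0.016, 0.001], [0.016, 1.0, 0.001], [-0.001, 0.001, -1.0]]
ft_force: [-0.1, 0.1, -0.5]
grip_width: 0.042
gripper_force: 25.7
```

Emit:
arm_command(
  commands=[0.3,0,0.025,0,0,0,0,0.3,0,0.025,0,0,0,0,0.3,0,0.025,0,0,0,0],
)

```text
time_s: 3.9
position: [0.4241, 0.2795, 0.1479]
tool_rot: [[-1.0, 0.017, 0.0], [0.017, 1.0, -0.0], [-0.0, -0.0, -1.0]]
ft_force: [0.1, 0.2, 0.2]
grip_width: 0.042
gripper_force: 25.7
```

```bash
python3 - <<'E'
from h import *
snap('wrist','w2.png'); go([.414,.281,.055])
a=np.radians(-1);d=np.array([np.cos(a),np.sin(a)]);n=np.array([-d[1],d[0]]);c=np.array([.504,.2794])
for X,Y,Z in[(-135,85,6),(-135,-85,6),(-120,66,58),(-120,-66,58),(5,27,58),(5,-27,58),(145,85,6),(145,-85,6)]:
    print((X,Y,Z),proj('w2.png',[*(c+d*(X-5)/1000+n*Y/1000),Z/1000]).round())
E
```

```text
pos [0.4242 0.279  0.1479] shift [0.0204 0.0036 0.1857] turn [-0.0002 -0.     -0.0005]
(-135, 85, 6) [455. 135.]
(-135, -85, 6) [187. 135.]
(-120, 66, 58) [448. 170.]
(-120, -66, 58) [195. 170.]
(5, 27, 58) [365. 375.]
(5, -27, 58) [277. 375.]
(145, 85, 6) [422. 479.]
(145, -85, 6) [219. 479.]
```

View pics/w2.png

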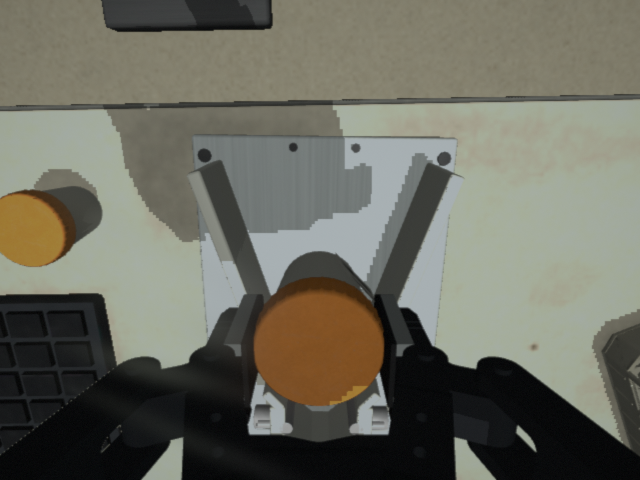

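The wrist view shows the plate's front corners at (193,136) and (457,138), about 2.4 mm further to +y than I predicted. The V-stop entry near (319,435) agrees with the prediction. So the yaw is about -1.4° and the mouth centre is at about y = 0.283. I lower the cup at dock x ≈ -85 mm.

Emit:
arm_command(
  commands=[0.3,0.02,0.007,0.05,0,0,0,0.3,0.02,0.007,0.1,0,0,0,0.3,0.02,0.007,0.14,0,0,0,0.3,0.02,0.007,0.17,0,0,0,0.3,0.02,0.007,0.18,0,0,0,0.3,0.02,0.007,0.186,0,0,0,0.3,0.02,0.007,0.19,0,0,0,0.3,0.02,0.007,0.193,0,0,0,0.3,0.02,0.007,0.193,0,0,0,0.3,0.02,0.007,0.193,0,0,0],
)

```text
time_s: 4.78
position: [0.4146, 0.2836, 0.0518]
tool_rot: [[-1.0, 0.018, 0.001], [0.018, 1.0, 0.0], [-0.001, 0.0, -1.0]]
ft_force: [-0.1, 0.3, -0.6]
grip_width: 0.0418
gripper_force: 25.7
```

Emit:
arm_command(
  commands=[0.3,0,0,0.001,0,0,0,0.3,0,0,0.002,0,0,0,0.3,0,0,0.003,0,0,0,0.3,0,0,0.003,0,0,0],
)

```text
time_s: 5.12
position: [0.4144, 0.2837, 0.05]
tool_rot: [[-1.0, 0.018, 0.001], [0.018, 1.0, 0.0], [-0.001, 0.0, -1.0]]
ft_force: [-0.2, 0.1, 3.1]
grip_width: 0.0418
gripper_force: 25.9
```

Contact is felt at 3 N, so the cup stands on the plate. I open part way, lift straight up, then move back and shut the fingers.

Emit:
arm_command(
  commands=[-0.1,0,0,0,0,0,0,-0.2,0,0,0,0,0,0,-0.3,0,0,0,0,0,0,-0.35,0,0,0,0,0,0,-0.35,0,0,0,0,0,0,-0.35,0,0,-0.03,0,0,0,-0.35,0,0,-0.08,0,0,0,-0.35,0,0,-0.13,0,0,0,-0.35,0.06,0,-0.16,0,0,0,0.5,0.1,0,-0.16,0,0,0,1,0.12,0,-0.16,0,0,0,1,0.12,0,-0.16,0,0,0],
)

```text
time_s: 6.12
position: [0.3526, 0.2846, 0.1297]
tool_rot: [[-1.0, 0.017, -0.001], [0.017, 1.0, -0.0], [0.001, -0.0, -1.0]]
ft_force: [0.1, 0.2, 0.3]
grip_width: 0.0215
gripper_force: 0.0
```

```bash
python3 - <<'E'
from h import *
im=snap('wrist','w3.png')[:,:,::-1]
m=cv2.inRange(cv2.cvtColor(np.ascontiguousarray(im),cv2.COLOR_BGR2HSV),(5,120,60),(25,255,255))
n,l,st,ce=cv2.connectedComponentsWithStats(m)
for i in range(1,n):
    if st[i][4]>300:
        q=(l==i).nonzero(); (u,v),r=cv2.minEnclosingCircle(np.c_[q[1],q[0]].astype(np.float32))
        print(st[i],(u,v,r),px('w3.png',u,v,.058),px('w3.png',u+r,v,.058))
go([.366,.2835,.055],178.6)
E
```

```text
[   0  318   73   74 4375] (31.66666603088379, 355.0, 40.3458251953125) [0.40395631 0.12514822 0.058     ] [0.40431867 0.14741023 0.058     ]
[ 285  324   67   75 4133] (318.6402587890625, 361.8719482421875, 39.20218276977539) [0.41091023 0.2833672  0.058     ] [0.41126379 0.30510424 0.058     ]
pos [0.3541 0.2848 0.1296] shift [-0.0239 -0.0021  0.1493] turn [-0.0001 -0.      0.0035]
```

View pics/w3.png

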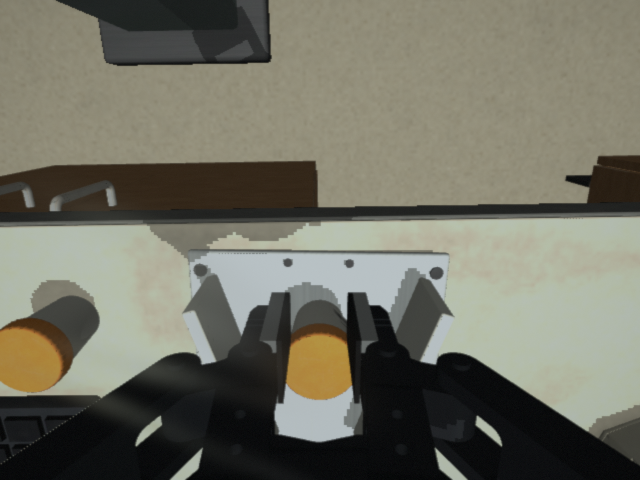

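The cup stands upright in the mouth at (319,362), i.e. (0.413, 0.283). Now I descend behind it with the fingers shut.

Emit:
arm_command(
  commands=[1,-0.008,-0.003,0.05,0,0,0.003,1,-0.008,-0.003,0.1,0,0,0.003,1,-0.008,-0.003,0.14,0,0,0.003,1,-0.008,-0.003,0.149,0,0,0.003,1,-0.008,-0.003,0.149,0,0,0.003,1,-0.008,-0.003,0.149,0,0,0.003,1,-0.008,-0.003,0.149,0,0,0.003],
)

```text
time_s: 6.75
position: [0.3592, 0.2833, 0.0561]
tool_rot: [[-1.0, 0.024, 0.002], [0.024, 1.0, 0.001], [-0.002, 0.001, -1.0]]
ft_force: [0.3, 0.3, 0.8]
grip_width: 0.0001
gripper_force: 0.0
```

Emit:
arm_command(
  commands=[1,-0.008,0,0,0,0,0,1,-0.016,0,0,0,0,0,1,-0.024,0,0,0,0,0,1,-0.031,0,0,0,0,0,1,-0.037,0,0,0,0,0,1,-0.042,0,0,0,0,0,1,-0.047,0,0,0,0,0,1,-0.053,0,0,0,0,0,1,-0.06,0,0,0,0,0,1,-0.067,0,0,0,0,0,1,-0.074,0,0,0,0,0,1,-0.08,0,0,0,0,0],
)

```text
time_s: 7.75
position: [0.3987, 0.2821, 0.0552]
tool_rot: [[-1.0, 0.024, 0.0], [0.024, 1.0, 0.0], [-0.0, 0.0, -1.0]]
ft_force: [-0.0, -0.3, 0.3]
grip_width: 0.0003
gripper_force: 0.1
```

Emit:
arm_command(
  commands=[1,-0.006,0,0,0,0,0,1,-0.012,0,0,0,0,0,1,-0.018,0,0,0,0,0,1,-0.024,0,0,0,0,0,1,-0.03,0,0,0,0,0,1,-0.036,0,0,0,0,0,1,-0.042,0,0,0,0,0,1,-0.048,0,0,0,0,0,1,-0.054,0,0,0,0,0,1,-0.06,0,0,0,0,0,1,-0.066,0,0,0,0,0,1,-0.072,0,0,0,0,0],
)

```text
time_s: 8.75
position: [0.4345, 0.2812, 0.0552]
tool_rot: [[-1.0, 0.024, -0.0], [0.024, 1.0, -0.0], [0.0, -0.0, -1.0]]
ft_force: [-0.3, -0.5, -0.0]
grip_width: -0.0001
gripper_force: 0.1
```

```bash
python3 - <<'E'
from h import *
s=env.observe(); print(s['position'],s['ft_force'])
snap('top','t2.png'); snap('scene','s2.png')
a=cv2.imread('pics/t2.png')[175:305,190:290]; b=cv2.imread('pics/s2.png')[150:260,180:340]
a=cv2.resize(a,None,fx=3,fy=3,interpolation=2); b=cv2.resize(b,None,fx=3,fy=3,interpolation=2)
o=np.zeros((400,800,3),np.uint8); o[:390,:300]=a; o[:330,310:790]=b; cv2.imwrite('pics/c2.png',o)
E
```

```text
[0.43451747 0.28124577 0.05520821] [-0.32193983 -0.45102518 -0.00842662]
```

View pics/c2.png

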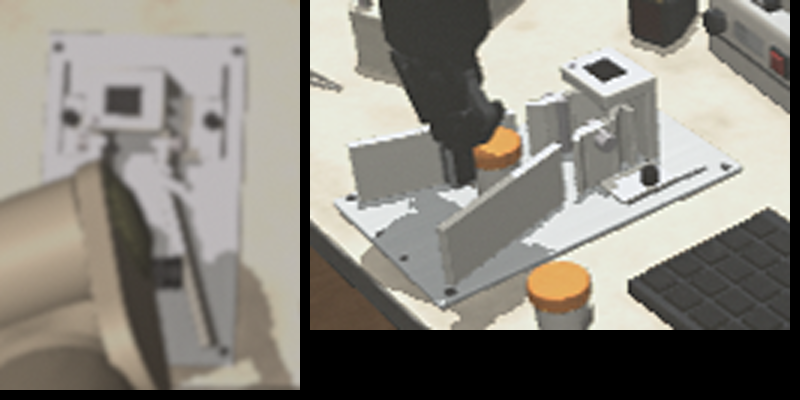

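The scene crop shows the cup upright at (497,148), in front of the finger and between the rails. I keep pushing.

Emit:
arm_command(
  commands=[1,-0.006,0,0,0,0,0,1,-0.012,0,0,0,0,0,1,-0.018,0,0,0,0,0,1,-0.024,0,0,0,0,0,1,-0.03,0,0,0,0,0,1,-0.036,0,0,0,0,0,1,-0.042,0,0,0,0,0,1,-0.048,0,0,0,0,0,1,-0.054,0,0,0,0,0,1,-0.06,0,0,0,0,0,1,-0.066,0,0,0,0,0,1,-0.072,0,0,0,0,0],
)

```text
time_s: 9.85
position: [0.4705, 0.2804, 0.0552]
tool_rot: [[-1.0, 0.024, -0.0], [0.024, 1.0, -0.0], [0.0, -0.0, -1.0]]
ft_force: [0.6, -0.2, 0.2]
grip_width: -0.0001
gripper_force: 0.1
```

Emit:
arm_command(
  commands=[1,-0.004,0,0,0,0,0,1,-0.008,0,0,0,0,0,1,-0.012,0,0,0,0,0,1,-0.016,0,0,0,0,0,1,-0.02,0,0,0,0,0,1,-0.024,0,0,0,0,0],
)

```text
time_s: 10.35
position: [0.4824, 0.2801, 0.0552]
tool_rot: [[-1.0, 0.024, -0.0], [0.024, 1.0, -0.0], [0.0, -0.0, -1.0]]
ft_force: [0.5, -0.2, -0.3]
grip_width: -0.0001
gripper_force: 0.1
```

Emit:
arm_command(
  commands=[1,-0.003,0,0,0,0,0,1,-0.006,0,0,0,0,0,1,-0.009,0,0,0,0,0,1,-0.012,0,0,0,0,0,1,-0.015,0,0,0,0,0,1,-0.018,0,0,0,0,0],
)

```text
time_s: 10.85
position: [0.4914, 0.2798, 0.0552]
tool_rot: [[-1.0, 0.024, -0.0], [0.024, 1.0, -0.0], [0.0, -0.0, -1.0]]
ft_force: [-0.0, -0.4, -0.1]
grip_width: -0.0001
gripper_force: 0.1
```

Emit:
arm_command(
  commands=[1,-0.002,0,0,0,0,0,1,-0.004,0,0,0,0,0,1,-0.006,0,0,0,0,0,1,-0.008,0,0,0,0,0,1,-0.01,0,0,0,0,0,1,-0.012,0,0,0,0,0],
)

```text
time_s: 11.35
position: [0.4973, 0.2797, 0.0552]
tool_rot: [[-1.0, 0.024, -0.0], [0.024, 1.0, -0.0], [0.0, -0.0, -1.0]]
ft_force: [-0.3, -0.1, 0.6]
grip_width: 0.0
gripper_force: 0.2
```

Emit:
arm_command(
  commands=[1,-0.002,0,0,0,0,0,1,-0.004,0,0,0,0,0,1,-0.006,0,0,0,0,0,1,-0.008,0,0,0,0,0,1,-0.01,0,0,0,0,0,1,-0.012,0,0,0,0,0],
)

```text
time_s: 11.85
position: [0.502, 0.2796, 0.0551]
tool_rot: [[-1.0, 0.024, -0.003], [0.024, 1.0, -0.0], [0.003, -0.0, -1.0]]
ft_force: [-6.2, -0.2, 3.3]
grip_width: 0.0005
gripper_force: 3.1
```

Emit:
arm_command(
  commands=[1,-0.002,0,0,0,0,0,1,-0.004,0,0,0,0,0,1,-0.006,0,0,0,0,0,1,-0.008,0,0,0,0,0,1,-0.01,0,0,0,0,0],
)

```text
time_s: 12.27
position: [0.5079, 0.2795, 0.0552]
tool_rot: [[-1.0, 0.024, -0.001], [0.024, 1.0, -0.0], [0.001, -0.0, -1.0]]
ft_force: [-3.4, -0.3, 0.9]
grip_width: -0.0001
gripper_force: 1.6
```

The jaws were felt, with a 6 N peak that is now falling. I carry on in small steps.

Emit:
arm_command(
  commands=[1,-0.002,0,0,0,0,0,1,-0.004,0,0,0,0,0,1,-0.006,0,0,0,0,0],
)

```text
time_s: 12.52
position: [0.5117, 0.2793, 0.0552]
tool_rot: [[-1.0, 0.024, 0.001], [0.024, 1.0, 0.0], [-0.001, 0.0, -1.0]]
ft_force: [-1.6, 0.5, 0.9]
grip_width: -0.0001
gripper_force: 0.6
```

Emit:
arm_command(
  commands=[1,-0.002,0,0,0,0,0,1,-0.004,0,0,0,0,0],
)

```text
time_s: 12.68
position: [0.5137, 0.2793, 0.0553]
tool_rot: [[-1.0, 0.024, 0.001], [0.024, 1.0, 0.0], [-0.001, 0.0, -1.0]]
ft_force: [-0.2, 1.2, 0.1]
grip_width: -0.0001
gripper_force: 0.3
```

Emit:
arm_command(
  commands=[1,-0.001,0,0,0,0,0,1,-0.002,0,0,0,0,0,1,-0.003,0,0,0,0,0,1,-0.004,0,0,0,0,0],
)

```text
time_s: 13.02
position: [0.5154, 0.2793, 0.0553]
tool_rot: [[-1.0, 0.024, 0.0], [0.024, 1.0, 0.0], [-0.0, 0.0, -1.0]]
ft_force: [-0.0, 0.2, 0.5]
grip_width: 0.0001
gripper_force: 0.0
```

Emit:
arm_command(
  commands=[1,-0.001,0,0,0,0,0,1,-0.002,0,0,0,0,0,1,-0.003,0,0,0,0,0],
)

```text
time_s: 13.27
position: [0.5168, 0.2792, 0.0553]
tool_rot: [[-1.0, 0.024, 0.0], [0.024, 1.0, 0.0], [-0.0, 0.0, -1.0]]
ft_force: [0.2, -0.4, -0.4]
grip_width: 0.0001
gripper_force: 0.2
```

Emit:
arm_command(
  commands=[1,-0.001,0,0,0,0,0,1,-0.002,0,0,0,0,0,1,-0.003,0,0,0,0,0],
)

```text
time_s: 13.52
position: [0.5174, 0.2792, 0.0551]
tool_rot: [[-1.0, 0.024, -0.002], [0.024, 1.0, -0.0], [0.002, -0.0, -1.0]]
ft_force: [-6.1, -0.1, 3.3]
grip_width: -0.0002
gripper_force: 3.0
```

Emit:
arm_command(
  commands=[1,-0.001,0,0,0,0,0,1,-0.002,0,0,0,0,0],
)

```text
time_s: 13.68
position: [0.5178, 0.2792, 0.0551]
tool_rot: [[-1.0, 0.024, -0.004], [0.024, 1.0, -0.0], [0.004, -0.001, -1.0]]
ft_force: [-9.6, 0.1, 5.0]
grip_width: 0.0001
gripper_force: 4.6
```

There is a stiff stop at 0.5175, about 18 mm past the first jaw contact, which is where the geometry puts it. I back off along the rails, raise the tool and look.

Emit:
arm_command(
  commands=[1,0.004,0,0,0,0,0,1,0.012,0,0,0,0,0,1,0.03,0,0,0,0,0,1,0.06,0,0,0,0,0,1,0.1,0,0,0,0,0,1,0.14,0,-0.03,0,0,0,1,0.18,0,-0.09,0,0,0,1,0.2,0,-0.15,0,0,0,1,0.2,0,-0.22,0,0,0,1,0.2,0,-0.25,0,0,0,1,0.2,0,-0.25,0,0,0,1,0.2,0,-0.25,0,0,0],
)

```text
time_s: 14.68
position: [0.419, 0.2816, 0.1805]
tool_rot: [[-1.0, 0.024, 0.002], [0.024, 1.0, 0.0], [-0.002, 0.001, -1.0]]
ft_force: [0.0, -1.0, -0.2]
grip_width: -0.0001
gripper_force: 0.0
```

```bash
python3 - <<'E'
from h import *
s=env.observe(); print(s['position'],s['ft_force'])
snap('wrist','w4.png'); snap('scene','s4.png')
a=cv2.imread('pics/w4.png')[120:480,120:520]; b=cv2.imread('pics/s4.png')[140:260,180:340]
b=cv2.resize(b,None,fx=2.4,fy=2.4,interpolation=2)
o=np.zeros((400,800,3),np.uint8); o[:360,:400]=a; o[:288,405:405+384]=b; cv2.imwrite('pics/c4.png',o)
E
```

```text
[0.41895664 0.28162654 0.18053612] [ 0.01196722 -0.95355653 -0.23087371]
```

View pics/c4.png

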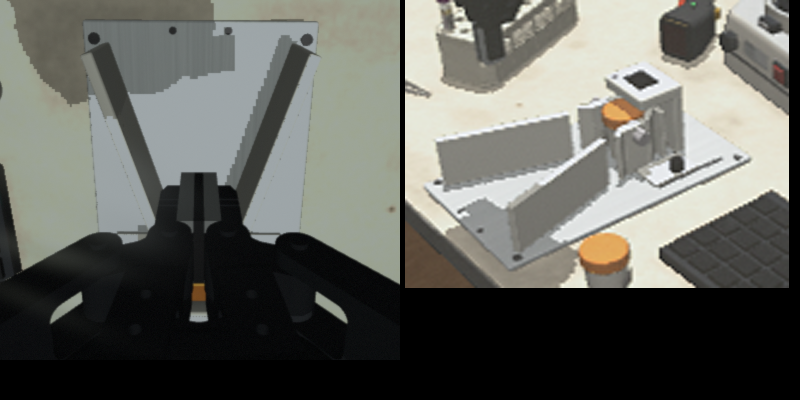

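The scene crop shows the cup upright at (622,112), held between the jaws under the reader head. The other cup is undisturbed and the gripper is clear. The force pattern was a jaw peak, a fall to zero as the cup was drawn home, then a stiff stop, so the cup is seated. I hand the job in.

```bash
python3 -c "
from h import *
print(env.close_job())"
```

```text
the job is handed in; nothing more can be done
None
```

The cup stands upright in the V-stop, held by the jaws. It was pushed home with under 10 N at each force reading, the arm is clear of it, and the job is handed in; the judge's result was not shown.

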